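# Add a tub to the row behind a ratchet stop

## Robot

A 6-joint arm with a two-finger parallel gripper is mounted at the origin on a cart in front of the work surface, level with it; the furniture and walls round the work are solid. World frame = base frame: x ahead of the robot, y to its left, z up, the work surface at z = 0. Lengths are in mm, angles in rad, forces in N, time in s.
With the tool pointing down it reaches from about 350 to 875 mm from the base axis. Payload 4.2 kg.
Tool frame: the origin (TCP) lies at the very end of the fingers, on their centre line; the grasp point (between the pads) lies 19 mm behind it; z points along the fingers, y is the line along which they close (so a half turn about z gives the same grasp; the last joint's range is limited). The gripper opens to 85 mm and grips with 20 to 120 N. Pads are 22 mm wide; open, the fingers measure 114 mm over their backs; the gripper's body (76 mm by 85 mm) begins 54 mm behind the grasp point. The pads swing forward as they close: fully open they stand 13 mm farther back than shut.
Start: joints at [1.376, 0.385, 0.008, 0, -1.194, -0.259], TCP at [273.956, 561.736, 194.812] pointing down, gripper open.
Joint ranges: [-3.14, 3.14], [-1.21, 2.06], [-1.07, 1.41], [-3.16, 2.05], [-2.99, -0.16], [-3.1, 3.1]. Speed limits (rad/s): [2.79, 2.79, 3.14, 3.14, 3.14, 3.14].

## Interface

Orientations are given as a unit quaternion [x, y, z, w].
In Python, from bench import read_state, get_image, camera_model, job_done gives the robot as it stands.
- The arm moves only by the shell command python3 -m handwheel 'ROWS'. ROWS is JSON, a list of rows, each a list of 7 numbers: the shift along the tool's x, y, z in m, then the turn, a rotation vector about the tool's x, y, z in rad, then the gripper's target within -1 to 1 (fully open at 1, half-way at 0, shut at -1). In form: [[dx, dy, dz, wx, wy, wz, jaw], ...]. A call has 1 to 10 rows; each row is the pose to reach, as a shift and turn from the pose commanded when the call began, along the tool's axes at that moment; what a row does not reach only later rows make up. A row lasts 1/8 s, in which the tool goes at most 62.5 mm and 10.7 degrees, less where a joint would pass 70% of its speed; a pose out of reach is approached as far as the arm can. A call with a gripper value outside its range is refused whole. The fingers move at their own pace and stop on an object; the grip force is fixed at half the most. Time passes only in rows, so rows that repeat a pose let the fingers close. It gives the time, the measured TCP pose, the force, the opening and the grip force at its end, in the units of the state.
- read_state(): the state, without advancing time (a new reading comes with each control period).
- get_image(name): name is "scene" or "top" or "wrist"; returns (picture, depth): 420x560x3 uint8, blue, green, red; 420x560 float32, mm along the optical axis (not along the pixel's ray), 0 where there is no reading.
- camera_model(name): a dict with "K" (3x3 intrinsics, pixels), "dist" ([k1, k2, p1, p2, k3] as OpenCV has them; the pictures are not rectified), "rvec" (rotation vector, rad) and "tvec" (3), from world to camera coordinates, as OpenCV has them; the wrist camera has in their place "hand_eye" (4x4, takes a point from camera to tool coordinates, whose origin is the TCP and whose axes are the flange's). Camera axes: x right, y down, z forward; pixel columns grow to the right and rows downward; lengths in mm; the calibration is good to about 2 mm. A picture is of the moment at which its call begins: read the wrist's pose just before it. camera_model takes no time and is no camera call.
- job_done(): hands the job in; it is judged then, once.
The state is a dict: "clock": time; "joints": joint angles; "joint_vel": joint speeds; "joint_efforts": joint torques, N m; "position": TCP position; "ee_rot": TCP orientation; "contact_force": force on the tool from outside, world axes, zero at the start; "wrist_torque": the same for the moment, N m; "gripper_width": finger opening in mm; "grasp_force": force on a finger pad.
Only numpy, scipy, OpenCV 4.12 (cv2) and the standard library are available. Lean on these libraries where they do the work, as an engineer would, in place of code of your own. Each camera call takes 0.05 s, during which the arm holds its last target. There are 200 camera calls.

## Task

Add the spare tub of spread to the row held by the ratchet stop: keep the orange release tab pressed down while you push the sliding stop back along its toothed bar, towards you, until there is room for another tub, then push the spare tub sideways into the gap, up to the bar and in line with the tub already there. Finally push the stop forward until both tubs sit snugly between it and the end plate. Only press and push with the fingertips: do not lift or tip the tubs, and leave the jar, the roll of labels and the two loose black biscuit packs where they are.

Things in the scene. Friction and masses are not known exactly. Their poses are not given: they have to be found in the camera images.
- stop_rail: Fixed frame of the ratchet stop, screwed to the table. Origin: on the table under the bar's centre line; x along the bar, away from the robot (turned up to 0.2 rad), y left (the row's side), z up. Aluminium bar 34 mm wide, x -228 to 185 mm, top at 34 mm, on it 4 mm teeth every 8 mm. Tubs stand on the table against the bar's left side: in line, a tub's centre is at y = 70 mm in this frame.
- end_face (a point): Middle of the face of the fixed steel end plate that looks at the row, at the far end of the bar: x = 176, y = 70, z = 40 mm in the stop_rail frame. The plate is 75 mm high and spans y -22 to 136 mm.
- stop (a joint): Sliding stop, m, 0 to 0.165, growing as it goes back towards the robot. Its face is at x = 0.075 - value in the stop_rail frame; clear length to the end plate 0.101 + value (two tubs touching: 0.111). Slides with 2 N, stays where left. Forwards (away from the robot) it clicks over the teeth with up to 10 N; backwards a pawl blocks it within 8 mm unless the release is held down.
- stop_face (a point): Middle of the stop's face towards the tubs, 40 mm above the table, 71 mm left of the bar's centre line. The steel leaf behind it is 5 mm thick, 23 to 135 mm left of the bar's centre line, 3 to 75 mm above the table; its near side is free for pushing the stop forward with a fingertip.
- release (a joint): Orange release tab, rad: 0 = up (pawl in the teeth), 0.36 = fully down; the pawl is clear of the teeth above 0.15. Spring return: about 2 N on its middle to start it, 6 N fully down. Hold it down while pushing the stop back.
- release_pad (a point): Middle of the tab's top, on the bar's centre line, 44 mm nearer the robot than stop_face; 75 mm above the table when up. Tab 36 mm wide, 46 mm along the bar, hinged at its near end under the black hood, sloping up 0.22 rad away from the robot. Pressed until level its whole top is 65 mm above the table: released. Its pocket is 58 mm long, from the hood's wall to a 92 mm high upright at the stop's face.
- stop_wall (a point): Middle of the face of the black hood's wall behind the tab, which looks away from the robot: 64 mm nearer the robot than stop_face, 85 mm above the table; the wall is 44 mm wide, 75 to 95 mm above the table. A fingertip holding the tab down pushes this wall towards the robot to drive the stop back.
- row_tub: White round tub of spread already in the row near the end plate, loose. 106 mm across, 68 mm high, behaves as an upright cylinder; 0.17 to 0.34 kg. Origin: centre of its underside.
- spare_tub: The same kind of tub, standing on the table alone to the left of the row, 130 to 190 mm from the row's line. Loose. Origin: centre of its underside.
- jar: Bystander: jar with black lid, 66 mm across, 90 mm high, right of the bar. Origin: centre of its underside.
- label_roll: Bystander: yellow roll of labels, 50 mm across, 30 mm high, right of the bar. Origin: centre of its underside.
- clamshell_0: Bystander: black biscuit pack 136 x 186 x 59 mm, at the right near edge of the table. Origin: centre of its underside.
- clamshell_3: Bystander: black biscuit pack 136 x 186 x 59 mm, at the left near edge of the table. Origin: centre of its underside.
Things that resemble listed ones, but are neither listed nor needed, are in the scene too. What is shaped like the spare_tub but turquoise is not meant. Leave any green look-alike of the row_tub alone.

How it is judged:
By the outcome, as a careful person would: the job done as asked, in the order asked, and still so for the second after the job is handed in, with the robot touching nothing.
It also fails if it takes over 72 s, if anything falls off the work surface, if the arm or the gripper's body presses on something with over 40 N, if the wrist force passes 120 N, or if a joint passes its speed limit or range.

## Working session

There is one attempt and no reset: what is moved stays moved. The work goes in short steps, Python scripts to look and compute and a shell command to move; the robot and the scene stay as the last step left them, time stands still between calls to the robot, and variables do not carry over. Pictures are saved under pics/ and viewed, at most 10 in all, crops included, and the job is handed in when it is done.

```bash
mkdir -p pics; ls
cat > h.py <<'E'
import numpy as np, cv2
from bench import *
from scipy.spatial.transform import Rotation as R
def cloud(name):
    s=read_state(); im,d=get_image(name); m=camera_model(name)
    K=np.array(m["K"],float); D=np.array(m["dist"],float)
    h,w=d.shape; u,v=np.meshgrid(np.arange(w),np.arange(h))
    p=cv2.undistortPoints(np.stack([u,v],-1).reshape(-1,1,2).astype(float),K,D).reshape(h,w,2)
    P=np.dstack([p,np.ones((h,w))])*d[...,None]
    if name=="wrist":
        H=np.array(m["hand_eye"]); P=P@H[:3,:3].T+H[:3,3]
        P=P@R.from_quat(s["ee_rot"]).as_matrix().T+np.array(s["position"])
    else:
        Rm=cv2.Rodrigues(np.array(m["rvec"],float))[0]; P=(P-np.array(m["tvec"],float).ravel())@Rm
    P[d==0]=np.nan
    return im,P
E
python3 - <<'E'
from h import *
s=read_state(); print(s)
for n in("top","scene"):
    im,P=cloud(n); cv2.imwrite(f"pics/{n}0.png",im); np.save(f"pics/{n}0.npy",P);
E
```

```text
pics
{'clock': 0.0, 'joints': array([ 1.37559720e+00,  3.85535485e-01,  6.61769871e-03, -5.24324859e-04,
       -1.19398719e+00, -2.58604578e-01]), 'joint_vel': array([-0.00044146, -0.00102959,  0.0002773 ,  0.00019392, -0.00026936,
       -0.00127188]), 'joint_efforts': array([ 3.02531262e-04, -3.92289877e+01,  1.88405067e+01,  4.18635651e+00,
       -4.48429899e-03,  1.32096710e-05]), 'position': array([273.67647632, 561.15181175, 193.72744575]), 'ee_rot': array([ 9.74345696e-01, -2.25053981e-01, -2.10126325e-04,  1.06151999e-03]), 'contact_force': array([-0.61217143,  0.10755272, -0.1072916 ]), 'wrist_torque': array([-0.04779603,  0.01529839, -0.04613658]), 'grasp_force': 0.0, 'gripper_width': 85.16789850720936}
```

View pics/top0.png

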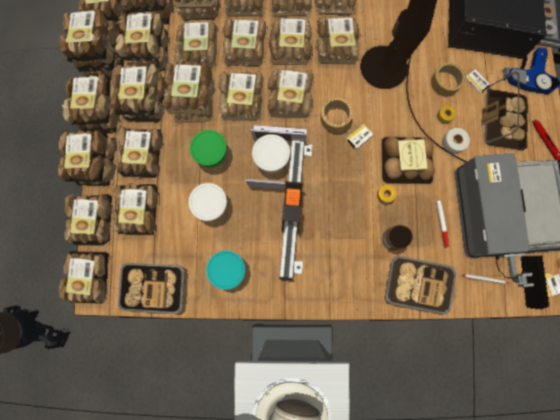

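View pics/scene0.png

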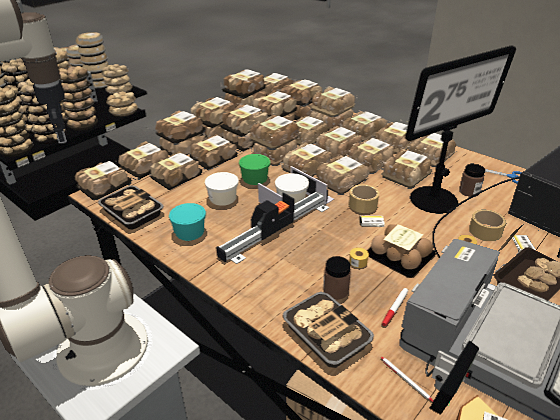

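The top view shows the row tub at (271,153), the spare tub at (208,203), the orange tab at (293,198), the leaf at row 184 and the end plate at row 130. There is a green look-alike at (208,148) and a turquoise one at (226,270). The scene view matches this.

Run:
```python
from h import *
im=cv2.imread("pics/top0.png"); P=np.load("pics/top0.npy")
hsv=cv2.cvtColor(im,cv2.COLOR_BGR2HSV)
def circ(c,name,r=30):
    u,v=c; sub=P[v-r:v+r,u-r:u+r].reshape(-1,3)
    m=(sub[:,2]>60)&(sub[:,2]<75); q=sub[m]
    ctr=np.median(q,axis=0)
    q=q[np.hypot(*(q-ctr)[:,:2].T)<70]
    (x,y),rad=cv2.minEnclosingCircle(q[:,:2].astype(np.float32)); print(name,x,y,rad,"mean",q.mean(0),len(q))
circ((208,203),"spare");circ((271,153),"row",20);circ((208,148),"green");circ((226,270),"turq")
# bar: points at z 28..45 columns 275..310
sub=P[140:282,275:312]; m=(sub[...,2]>28)&(sub[...,2]<44)
q=sub[m]; 
vx,vy,x0,y0=cv2.fitLine(q[:,:2].astype(np.float32),cv2.DIST_HUBER,0,.01,.01).ravel()
if vx<0: vx,vy=-vx,-vy
a=np.arctan2(vy,vx); print("bar",a,x0,y0,len(q)); d=np.array([vx,vy]); n=np.array([-vy,vx])
t=(q[:,:2]-[x0,y0])@d; w=(q[:,:2]-[x0,y0])@n; print(np.percentile(t,[0,1,99,100]),np.percentile(w,[1,50,99]))
def ext(name,m):
    q=P[m]; e=(q[:,:2]-[x0,y0])
    print(name,len(q),np.median(q,0),"t",np.percentile(e@d,[2,50,98]),"w",np.percentile(e@n,[2,50,98]),"z",np.percentile(q[:,2],[2,50,98]))
z=P[...,2]; U,V=np.meshgrid(range(560),range(420))
E_=(P[...,:2]-[x0,y0]); T=E_@d; W=E_@n
ext("plate",(z>68)&(z<82)&(V<140)&(V>120)&(U>245)&(U<310))
ext("leaf",(z>50)&(z<82)&(V<195)&(V>175)&(U>245)&(U<283))
ext("orange",(hsv[...,0]<15)&(hsv[...,1]>200)&(hsv[...,2]>150)&(abs(U-293)<15)&(abs(V-198)<20))
ext("hood",(z>80)&(z<110)&(abs(U-293)<15)&(abs(V-205)<40))
```

```text
spare 592.291015625 233.60540771484375 53.576499938964844 mean [592.08636077 233.20762386  67.56358326] 1146
row 740.96923828125 56.272117614746094 62.88926696777344 mean [733.55944294  58.19854513  67.48788739] 1140
green 749.169189453125 238.5309600830078 54.540042877197266 mean [749.08172705 238.48350806  67.58124512] 1093
turq 407.7928771972656 179.0454864501953 53.557003021240234 mean [406.78479708 179.00676806  67.7108793 ] 1203
bar -0.083852336 568.71405 0.6359513 1212
[-187.22774765 -184.49532471  209.49062742  213.75084155] [-1.76361560e+01 -1.98550041e-02  2.47798982e+01]
plate 195 [787.71014271  47.72376313  72.52777426] t [195.31394113 215.82781046 220.41805823] w [-16.03998586  65.48774657 129.98044791] z [68.21209754 72.52777426 78.65104921]
leaf 132 [646.10862431  76.05465277  72.39067328] t [69.14145267 70.43794377 74.738085  ] w [ 33.02263924  81.57130868 131.73745707] z [51.52283162 72.39067328 78.10309606]
orange 173 [604.01441451  -2.8545387   72.45730871] t [17.48592283 34.94049723 63.6635022 ] w [-16.47574999  -1.42793054  17.39367795] z [45.62713015 72.45730871 76.36108837]
hood 370 [ 5.59034540e+02 -1.36684042e-01  9.54934647e+01] t [-40.50693888  -9.95568834  73.51421522] w [-23.52087476  -0.42719776  22.84255727] z [81.48723507 95.49346468 99.62155739]
```

```bash
python3 -m handwheel '[[0.54,0.36,-0.01,0,0,-0.37,-1],[0.54,0.36,-0.01,0,0,-0.37,-1],[0.54,0.36,-0.01,0,0,-0.37,-1],[0.54,0.36,-0.01,0,0,-0.37,-1],[0.54,0.36,-0.01,0,0,-0.37,-1],[0.54,0.36,-0.01,0,0,-0.37,-1],[0.54,0.36,-0.01,0,0,-0.37,-1],[0.54,0.36,-0.01,0,0,-0.37,-1],[0.54,0.36,-0.01,0,0,-0.37,-1],[0.54,0.36,-0.01,0,0,-0.37,-1]]'
```

```text
clock: 1.35
position: [589.9, 20.4, 204.2]
ee_rot: [0.999, -0.042, -0.0, -0.0]
contact_force: [0.4, 2.1, 0.6]
gripper_width: 0.1
grasp_force: 0.0
```

```bash
python3 -m handwheel '[[0.015,0.02,0,0,0,0,-1],[0.015,0.02,0,0,0,0,-1],[0.015,0.02,0,0,0,0,-1]]'
python3 - <<'E'
from h import *
im,P=cloud("wrist"); cv2.imwrite("pics/w1.png",im); np.save("pics/w1.npy",P)
print(read_state()["position"])
a=-0.0839; d=np.array([np.cos(a),np.sin(a)]); n=np.array([-d[1],d[0]])
E=P[...,:2]-[568.7,0.6]; T=E@d; W=E@n; z=P[...,2]
hsv=cv2.cvtColor(im,cv2.COLOR_BGR2HSV)
o=(hsv[...,0]<15)&(hsv[...,1]>180)&(hsv[...,2]>120)&(abs(W)<40)&(T>-40)&(T<90)
print("orange",o.sum(),np.percentile(T[o],[1,50,99]),np.percentile(W[o],[1,50,99]),np.percentile(z[o],[1,50,99]))
# height profile along the centre line
for t in range(-60,100,4):
    m=(abs(T-t)<2)&(abs(W)<8); m2=(abs(T-t)<1)&(W>50)&(W<120)&(z>60)
    print(t,m.sum(), np.round(np.percentile(z[m],[5,50,95])) if m.sum() else "", m2.sum())
m=(z>28)&(z<40)&(T<-50); print("bar W",np.percentile(W[m],[2,50,98]) if m.sum() else "")
E
```

```text
clock: 1.72
position: [602.1, 1.5, 204.0]
ee_rot: [0.999, -0.042, -0.001, -0.0]
contact_force: [-0.6, -0.2, 0.2]
gripper_width: -0.3
grasp_force: 0.0
[602.04465719   1.81829852 204.27576636]
orange 631 [ 9.46335703 33.6010728  57.86490809] [-18.69373746   1.10173447  20.6440198 ] [43.27028981 70.05305791 73.45937747]
-60 0  0
-56 0  0
-52 0  0
-48 0  0
-44 0  0
-40 0  0
-36 0  0
-32 0  0
-28 0  0
-24 0  0
-20 0  0
-16 53 [93. 94. 95.] 0
-12 70 [93. 94. 95.] 0
-8 67 [93. 94. 95.] 0
-4 67 [93. 94. 96.] 0
0 72 [93. 94. 95.] 0
4 79 [93. 94. 95.] 0
8 117 [67. 94. 95.] 0
12 160 [67. 79. 93.] 0
16 58 [67. 68. 69.] 0
20 89 [ 68.  69. 287.] 0
24 310 [ 69. 281. 292.] 0
28 330 [ 69. 280. 289.] 0
32 295 [ 70. 279. 289.] 0
36 293 [ 70. 278. 305.] 106
40 824 [ 71. 277. 315.] 389
44 5352 [253. 319. 332.] 3105
48 2549 [306. 320. 332.] 0
52 1347 [313. 336. 341.] 0
56 129 [43. 71. 73.] 0
60 60 [42. 43. 45.] 0
64 29 [42. 43. 44.] 0
68 19 [89. 90. 91.] 0
72 88 [90. 91. 92.] 152
76 137 [33. 58. 90.] 95
80 54 [34. 36. 37.] 0
84 60 [33. 34. 37.] 0
88 60 [33. 35. 37.] 0
92 59 [33. 34. 38.] 0
96 60 [34. 35. 37.] 0
bar W [-351.89116092 -300.5809188   372.88779833]
```

View pics/w1.png

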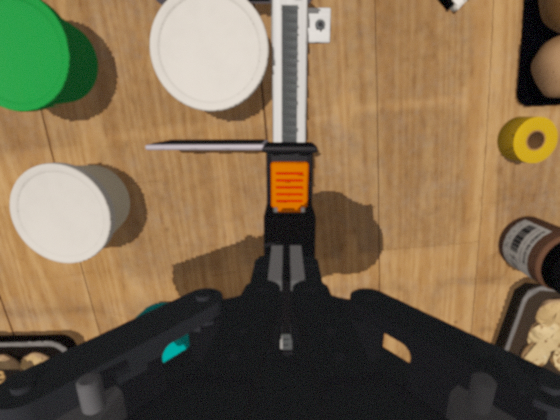

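The wrist view shows the orange tab at (290,185), the hood wall at row ~210, the leaf at row 147 with the upright at (290,148), and the row tub at (210,48). That puts the wall at t≈11.5 and the face at t≈75.5, which agrees with the listed 64 mm. I'll press now.

```bash
python3 -m handwheel '[[-0.003,0.003,0.06,0,0,0,-1],[-0.003,0.003,0.11,0,0,0,-1],[-0.003,0.003,0.125,0,0,0,-1],[-0.003,0.003,0.133,0,0,0,-1],[-0.003,0.003,0.138,0,0,0,-1],[-0.003,0.003,0.141,0,0,0,-1],[-0.003,0.003,0.142,0,0,0,-1],[-0.003,0.003,0.142,0,0,0,-1]]'
```

```text
clock: 2.78
position: [599.7, -1.7, 62.9]
ee_rot: [0.999, -0.042, 0.0, -0.0]
contact_force: [0.2, -0.2, 0.5]
gripper_width: 0.3
grasp_force: 0.0
```

Run:
```python
from h import *
print(read_state()["contact_force"],read_state()["position"])
im,P=cloud("scene"); np.save("pics/s2.npy",P)
cv2.imwrite("pics/s2.png",cv2.resize(im[150:280,190:360],None,fx=4,fy=4,interpolation=cv2.INTER_CUBIC))
```

```text
[ 0.17504258 -0.18024457  0.48612418] [599.65740955  -1.7238325   62.92923767]
```

View pics/s2.png

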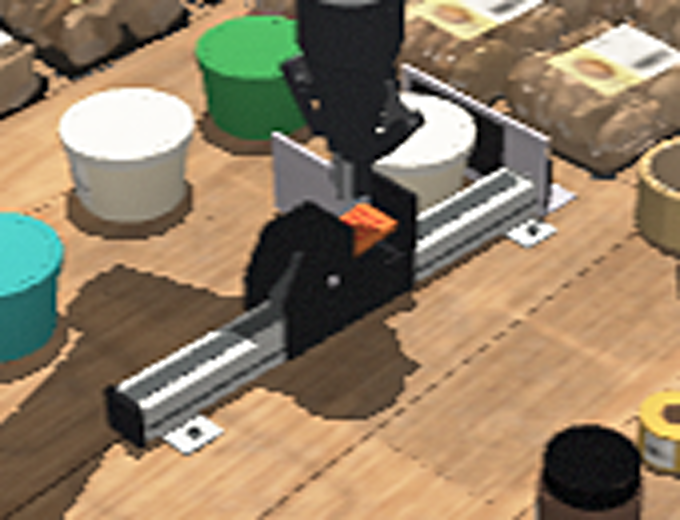

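The crop shows the finger ending at about (350,200), behind and left of the orange tab at (368,230), so it isn't pressing the tab. I'll check its 3D position.

Run:
```python
from h import *
P=np.load("pics/s2.npy")
a=-0.0839; d=np.array([np.cos(a),np.sin(a)]); n=np.array([-d[1],d[0]])
T=(P[...,:2]-[568.7,0.6])@d; W=(P[...,:2]-[568.7,0.6])@n
for y in (165,180,190,195,200,205,210,220,235,250):
  r=150+y//4
  print(y,[(x,int(T[r,190+x//4]),int(W[r,190+x//4]),int(P[r,190+x//4,2])) for x in (328,336,344,352,360,368,380)])
s=read_state(); print((np.array(s["position"][:2])-[568.7,.6])@d,(np.array(s["position"][:2])-[568.7,.6])@n)
P=np.load("pics/w1.npy")
print([np.round(P[v,u]) for v,u in((180,290),(260,280),(280,275),(280,297),(250,275),(250,295))])
```

```text
165 [(328, 71, 68, 76), (336, 21, 4, 130), (344, 21, -2, 134), (352, 23, -8, 135), (360, 31, -8, 132), (368, 37, -10, 130), (380, 113, 55, 63)]
180 [(328, 70, 67, 63), (336, 22, 6, 115), (344, 22, -2, 119), (352, 21, -11, 124), (360, 29, -11, 120), (368, 37, -10, 116), (380, 71, 11, 89)]
190 [(328, 72, 70, 53), (336, 20, 4, 110), (344, 20, -3, 114), (352, 24, -7, 114), (360, 27, -12, 115), (368, 67, 20, 80), (380, 71, 11, 83)]
195 [(328, 70, 67, 52), (336, 16, 0, 110), (344, 16, -7, 114), (352, 25, -7, 110), (360, 33, -6, 106), (368, 72, 25, 71), (380, 70, 10, 80)]Traceback (most recent call last):
  File "<stdin>", line 7, in <module>
ValueError: cannot convert float NaN to integer
```

Run:
```python
from h import *
P=np.load("pics/s2.npy")
a=-0.0839; d=np.array([np.cos(a),np.sin(a)]); n=np.array([-d[1],d[0]])
T=(P[...,:2]-[568.7,0.6])@d; W=(P[...,:2]-[568.7,0.6])@n
for y in (195,200,205,210,220,235,250):
  r=150+y//4
  print(y,*[(x,*[float(np.round(q)) for q in (T[r,190+x//4],W[r,190+x//4],P[r,190+x//4,2])]) for x in (336,344,352,360,368,380)])
p=np.array(read_state()["position"][:2])-[568.7,.6]; print(p@d,p@n)
m=camera_model("scene")
for z in(63,76,90,105): 
  q=cv2.projectPoints(np.array([[599.7,-1.7,z]],float),np.array(m["rvec"],float),np.array(m["tvec"],float),np.array(m["K"],float),np.array(m["dist"],float))[0].ravel(); print(z,(q-[190,150])*4)
```

```text
195 (336, 16.0, 0.0, 111.0) (344, 17.0, -8.0, 115.0) (352, 25.0, -7.0, 110.0) (360, 34.0, -7.0, 106.0) (368, 73.0, 26.0, 72.0) (380, 70.0, 10.0, 80.0)
200 (336, 70.0, 59.0, 49.0) (344, 19.0, -5.0, 105.0) (352, 28.0, -4.0, 101.0) (360, 69.0, 30.0, 64.0) (368, 70.0, 23.0, 67.0) (380, nan, nan, nan)
205 (336, 72.0, 61.0, 44.0) (344, 73.0, 53.0, 47.0) (352, 69.0, 39.0, 56.0) (360, 58.0, 19.0, 71.0) (368, 70.0, 24.0, 63.0) (380, 67.0, 8.0, 72.0)
210 (336, 73.0, 61.0, 39.0) (344, 72.0, 51.0, 45.0) (352, 49.0, 18.0, 72.0) (360, 50.0, 11.0, 76.0) (368, 53.0, 6.0, 76.0) (380, 69.0, 9.0, 67.0)
220 (336, 6.0, -10.0, 97.0) (344, 34.0, 11.0, 72.0) (352, 37.0, 6.0, 73.0) (360, 40.0, 1.0, 75.0) (368, 48.0, -0.0, 71.0) (380, 49.0, -12.0, 77.0)
235 (336, -2.0, -20.0, 95.0) (344, 5.0, -20.0, 92.0) (352, 12.0, -21.0, 89.0) (360, 33.0, -7.0, 72.0) (368, 35.0, -14.0, 74.0) (380, 44.0, -17.0, 71.0)
250 (336, nan, nan, nan) (344, 2.0, -23.0, 81.0) (352, 9.0, -23.0, 77.0) (360, 23.0, -17.0, 67.0) (368, 48.0, 1.0, 45.0) (380, 56.0, -5.0, 44.0)
31.01632998252253 0.2691694576828602
63 [351.42058248 238.26018046]
76 [351.26044069 223.75549087]
90 [351.08607923 207.96457141]
105 [350.89703831 190.84622345]
```

Run:
```python
from h import *
P=np.load("pics/w1.npy")
for v in range(236,300,4): print(v,*[np.round(P[v,u]) for u in(265,278,297,312)])
im,Q=cloud("wrist"); np.save("pics/w2.npy",Q)
cv2.imwrite("pics/w2.png",im)
print(*[(v,[float(np.round(x)) for x in Q[v,278]]) for v in range(100,300,8)],sep="\n")
```

```text
236 [563.  25.  94.] [562.  13.  94.] [560.  -5.  94.] [559. -19.  94.]
240 [559.  25.  94.] [558.  13.  94.] [557.  -5.  95.] [556. -19.  95.]
244 [556.  25.  96.] [554.  13.  95.] [553.  -4.  95.] [552. -18.  95.]
248 [551.  26.  95.] [613.   4. 248.] [612.  -4. 248.] [547. -18.  94.]
252 [547.  26.  93.] [612.   4. 251.] [611.  -4. 251.] [544. -18.  95.]
256 [608.  11. 246.] [612.   4. 255.] [612.  -4. 256.] [607. -10. 246.]
260 [608.  10. 251.] [612.   4. 260.] [612.  -4. 260.] [607. -10. 251.]
264 [608.  10. 254.] [612.   4. 263.] [612.  -3. 264.] [607. -10. 255.]
268 [609.  10. 259.] [613.   4. 268.] [612.  -3. 268.] [607.  -9. 258.]
272 [608.  10. 262.] [612.   4. 271.] [612.  -3. 272.] [607.  -9. 262.]
276 [609.   9. 266.] [611.   4. 272.] [612.  -3. 274.] [607.  -9. 266.]
280 [614.   8. 280.] [612.   4. 277.] [611.  -3. 277.] [612.  -8. 279.]
284 [615.   8. 284.] [611.   4. 278.] [613.  -3. 282.] [614.  -8. 284.]
288 [615.   7. 287.] [612.   4. 283.] [613.  -3. 284.] [614.  -8. 287.]
292 [613.   8. 287.] [613.   3. 287.] [613.  -3. 287.] [612.  -8. 287.]
296 [613.   7. 289.] [613.   3. 290.] [613.  -3. 289.] [612.  -7. 289.]
(100, [675.0, -3.0, 37.0])
(108, [671.0, -3.0, 36.0])
(116, [666.0, -2.0, 35.0])
(124, [661.0, -2.0, 33.0])
(132, [657.0, -1.0, 35.0])
(140, [652.0, -1.0, 35.0])
(148, [647.0, -0.0, 34.0])
(156, [644.0, -0.0, 50.0])
(164, [644.0, -1.0, 86.0])
(172, [641.0, -1.0, 89.0])
(180, [629.0, 1.0, 44.0])
(188, [624.0, 1.0, 44.0])
(196, [625.0, 1.0, 73.0])
(204, [621.0, 1.0, 73.0])
(212, [616.0, 1.0, 71.0])
(220, [612.0, 2.0, 71.0])
(228, [607.0, 2.0, 70.0])
(236, [602.0, 3.0, 70.0])
(244, [597.0, 3.0, 69.0])
(252, [610.0, 1.0, 111.0])
(260, [609.0, 1.0, 118.0])
(268, [609.0, 1.0, 126.0])
(276, [609.0, 1.0, 132.0])
(284, [608.0, 1.0, 135.0])
(292, [610.0, 0.0, 145.0])
```

View pics/w2.png

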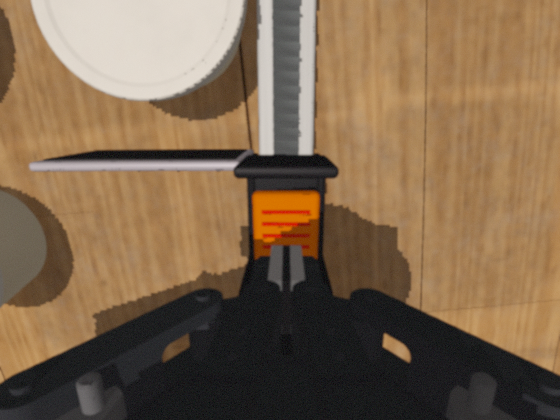

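The wrist view shows the finger end at (286,248), while depth puts the tip at z≈97–105 when the TCP reads 63. The tab is still up and no force is felt, so the real tips sit about 35 mm above the reported TCP. I'll descend in small steps and watch the force.

```bash
python3 -m handwheel '[[0,0,0.004,0,0,0,-1],[0,0,0.008,0,0,0,-1],[0,0,0.012,0,0,0,-1],[0,0,0.015,0,0,0,-1],[0,0,0.015,0,0,0,-1]]'; python3 -m handwheel '[[0,0,0.003,0,0,0,-1],[0,0,0.006,0,0,0,-1],[0,0,0.008,0,0,0,-1],[0,0,0.008,0,0,0,-1]]'
```

```text
clock: 3.5
position: [599.2, -1.8, 47.1]
ee_rot: [0.999, -0.042, -0.0, 0.0]
contact_force: [0.8, -0.1, -0.9]
gripper_width: -0.1
grasp_force: 0.0
clock: 4.0
position: [599.2, -1.7, 39.2]
ee_rot: [0.999, -0.042, -0.0, 0.0]
contact_force: [-0.2, 0.2, -0.2]
gripper_width: 0.1
grasp_force: 0.0
```

```bash
python3 -m handwheel '[[0,0,0.002,0,0,0,-1],[0,0,0.004,0,0,0,-1],[0,0,0.004,0,0,0,-1]]'; python3 -m handwheel '[[0,0,0.002,0,0,0,-1],[0,0,0.004,0,0,0,-1],[0,0,0.004,0,0,0,-1]]';  python3 -m handwheel '[[0,0,0.002,0,0,0,-1],[0,0,0.004,0,0,0,-1],[0,0,0.004,0,0,0,-1]]'
```

```text
clock: 4.38
position: [599.3, -1.7, 35.3]
ee_rot: [0.999, -0.042, -0.0, 0.0]
contact_force: [0.3, -0.5, 0.2]
gripper_width: 0.0
grasp_force: 0.0
clock: 4.75
position: [600.1, -1.7, 31.9]
ee_rot: [0.999, -0.042, 0.001, -0.0]
contact_force: [0.8, -1.1, 3.0]
gripper_width: 0.2
grasp_force: 1.6
clock: 5.12
position: [600.4, -1.7, 28.0]
ee_rot: [0.999, -0.042, 0.001, -0.0]
contact_force: [1.8, -0.6, 5.7]
gripper_width: 0.1
grasp_force: 2.7
```

Contact came at reported z≈34, so the tips are about 40 mm above the reported TCP. I'll press 3 mm more, then push back along the bar (tool −x).

```bash
python3 -m handwheel '[[0,0,0.002,0,0,0,-1],[0,0,0.003,0,0,0,-1],[0,0,0.003,0,0,0,-1],[-0.003,0,0.003,0,0,0,-1],[-0.006,0,0.003,0,0,0,-1],[-0.009,0,0.003,0,0,0,-1],[-0.012,0,0.003,0,0,0,-1],[-0.012,0,0.003,0,0,0,-1]]'
```

```text
clock: 6.12
position: [588.4, -0.7, 25.4]
ee_rot: [0.999, -0.042, 0.001, -0.0]
contact_force: [1.4, -1.2, 6.5]
gripper_width: -0.4
grasp_force: 3.2
```

```bash
python3 -m handwheel '[[-0.003,0,0,0,0,0,-1],[-0.006,0,0,0,0,0,-1],[-0.009,0,0,0,0,0,-1],[-0.012,0,0,0,0,0,-1],[-0.012,0,0,0,0,0,-1]]'
python3 - <<'E'
from h import *
im,P=cloud("top"); a=-0.0839; d=np.array([np.cos(a),np.sin(a)]); n=np.array([-d[1],d[0]])
T=(P[...,:2]-[568.7,0.6])@d; W=(P[...,:2]-[568.7,0.6])@n; z=P[...,2]
m=(W>60)&(W<132)&(abs(z-74)<3)&(T>-120)&(T<100); print(m.sum(),np.percentile(T[m],[5,50,95]))
E
```

```text
clock: 6.75
position: [576.4, 0.4, 25.4]
ee_rot: [0.999, -0.042, 0.001, -0.0]
contact_force: [0.7, -0.7, 6.5]
gripper_width: -0.1
grasp_force: 3.2Traceback (most recent call last):
  File "<stdin>", line 4, in <module>
    return _quantile_unchecked(
        a, q, axis, out, overwrite_input, method, keepdims, weights)
    return _ureduce(a,
                    func=_quantile_ureduce_func,
    ...<5 lines>...
                    overwrite_input=overwrite_input,
                    method=method)
    r = func(a, **kwargs)
    result = _quantile(arr,
                       quantiles=q,
    ...<2 lines>...
                       out=out,
                       weights=wgt)
    slices_having_nans = np.isnan(arr[-1, ...])
                                  ~~~^^^^^^^^^
IndexError: index -1 is out of bounds for axis 0 with size 0
```

```bash
cat >> h.py <<'E'
def stopT(name="wrist"):
    im,P=cloud(name); a=-0.0839; d=np.array([np.cos(a),np.sin(a)]); n=np.array([-d[1],d[0]])
    T=(P[...,:2]-[568.7,0.6])@d; W=(P[...,:2]-[568.7,0.6])@n; z=P[...,2]
    m=(W>85)&(W<130)&(abs(z-73)<4)&(T>-120)&(T<90)
    p=np.array(read_state()["position"][:2])-[568.7,.6]
    print("leaf",m.sum(),np.percentile(T[m],[5,50,95]) if m.any() else "","tcp t,w",p@d,p@n)
    return im,P,T,W
E
python3 - <<'E'
from h import *
im,P,T,W=stopT()
hsv=cv2.cvtColor(im,cv2.COLOR_BGR2HSV)
o=(hsv[...,0]<15)&(hsv[...,1]>180)&(hsv[...,2]>100)&(abs(W)<25)&(P[...,2]>55)
print("orange",o.sum(),np.percentile(T[o],[2,50,98]),np.percentile(P[o][:,2],[2,50,98]))
P=np.load("pics/w2.npy")
E
```

```text
leaf 980 [46.26360488 48.73282811 50.51154482] tcp t,w 7.716211683112908 0.41661649980203336
orange 1459 [ 2.40561714 17.79577209 28.70547473] [56.71559297 59.61961575 61.37824368]
```

The stop is following: the leaf has moved back about 24 mm with the tab well down. I'll push 80 mm further.

```bash
python3 -m handwheel '[[-0.006,0,0,0,0,0,-1],[-0.014,0,0,0,0,0,-1],[-0.022,0,0,0,0,0,-1],[-0.031,0,0,0,0,0,-1],[-0.04,0,0,0,0,0,-1],[-0.05,0,0,0,0,0,-1],[-0.06,0,0,0,0,0,-1],[-0.07,0,0,0,0,0,-1],[-0.077,0,0,0,0,0,-1],[-0.08,0,0,0,0,0,-1]]'
python3 - <<'E'
from h import *
stopT()
E
```

```text
clock: 8.1
position: [496.8, 7.2, 25.3]
ee_rot: [0.999, -0.041, 0.001, -0.0]
contact_force: [2.4, -2.3, 5.9]
gripper_width: -0.2
grasp_force: 3.3
leaf 1000 [-33.80789043 -31.23663946 -29.41331538] tcp t,w -72.64702445272677 0.5252602434289703
```

Done: the face is at t≈−29, which leaves a gap of about 136 mm. Now I'll lift, go round to the left of the spare tub, turn 90° so the fingers spread along the bar, and half open.

```bash
python3 -c "
from bench import *;print(read_state()['joints'])"
python3 -m handwheel '[[0,0,-0.04,0,0,0,-1],[0,0,-0.09,0,0,0,-1],[0,0,-0.12,0,0,0,-1],[0.076,-0.31,-0.12,0,0,1.571,0.3],[0.076,-0.315,-0.12,0,0,1.571,0.3],[0.076,-0.315,-0.12,0,0,1.571,0.3],[0.076,-0.315,-0.12,0,0,1.571,0.3],[0.076,-0.315,-0.12,0,0,1.571,0.3],[0.076,-0.315,-0.12,0,0,1.571,0.3],[0.076,-0.315,-0.12,0,0,1.571,0.3]]'
python3 -c "
from bench import *;print(read_state()['joints'])"
```

```text
[ 3.42589615e-01  3.69402881e-01 -5.21572573e-01  6.97451931e-04
 -6.77678318e-01  1.14457908e+00]
clock: 9.4
position: [596.3, 315.8, 141.6]
ee_rot: [0.767, -0.642, -0.001, 0.002]
contact_force: [0.5, -0.0, -0.3]
gripper_width: 55.5
grasp_force: 0.0
[ 0.72534343  0.50853675  0.07294192 -0.00161144 -1.14010347 -0.54802204]
```

```bash
python3 -m handwheel '[[0,0,0.04,0,0,0.26,0.3],[0,0,0.05,0,0,0.26,0.3],[0,0,0.05,0,0,0.26,0.3]]'
python3 - <<'E'
from h import *
im,P,T,W=stopT()
s=read_state();R0=R.from_quat(s["ee_rot"]).as_matrix(); L=(P-np.array(s["position"]))@R0
print(R0[:,0],s["position"])
# finger/body points in the tool frame
g=(L[...,2]<10)&(abs(L[...,0])<80)
q=L[g]
for z0 in range(-130,20,10):
    k=q[(q[:,2]>z0)&(q[:,2]<=z0+10)]
    if len(k): print(z0,len(k),"x",np.round(np.percentile(k[:,0],[1,99])),"y",np.round(np.percentile(k[:,1],[1,99])))
def circ(m,name):
    q=P[m]; (x,y),r=cv2.minEnclosingCircle(q[:,:2].astype(np.float32)); d=[.9965,-.0838]; e=np.array([x-568.7,y-.6]); print(name,x,y,r,"t,w",e@[.9965,-.0838],e@[.0838,.9965])
circ((abs(P[...,2]-68)<3)&(abs(W-233)<62)&(abs(T-4)<62),"spare")
im2,_=cloud("scene"); v=np.hstack([cv2.resize(im2[100:300,90:340],(500,400)),cv2.resize(im,(300,225))[:225].repeat(1,0) if 0 else cv2.copyMakeBorder(cv2.resize(im,(300,225)),0,175,0,0,0)])
cv2.imwrite("pics/v3.png",v)
E
```

```text
clock: 9.78
position: [596.0, 313.6, 91.7]
ee_rot: [-0.679, 0.734, 0.001, -0.003]
contact_force: [-0.1, -0.2, 0.2]
gripper_width: 55.4
grasp_force: 0.0
leaf 0  tcp t,w 1.8996385191129963 314.7873782069322
[-0.07727353 -0.99700814  0.00188906] [596.97264337 314.12090798  93.17582507]
-130 11464 x [ 5. 20.] y [-57.  58.]
-120 14345 x [-6. 18.] y [-61.  64.]
-110 7724 x [-11.  18.] y [-60.  63.]
-100 9561 x [-11.  14.] y [-58.  62.]
-90 2815 x [-10.  14.] y [-56.  60.]
-80 1358 x [-9. 13.] y [-37.  41.]
-70 1327 x [-10.  12.] y [-39.  43.]
-60 1104 x [-10.  12.] y [-39.  43.]
-50 728 x [-10.  11.] y [-38.  42.]
-40 56 x [-10.   9.] y [-26.  30.]
spare 592.7987670898438 233.98663330078125 53.097312927246094 t,w 4.4566215344237845 234.58925676635744
```

View pics/v3.png

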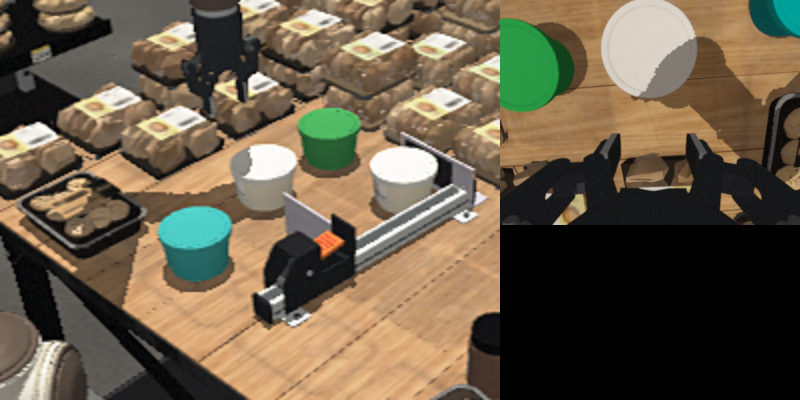

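The scene half shows the gripper left of the spare tub, with nothing between them. The wrist half shows the tub centred at (648,47) ahead of the open fingers. In the tool frame the finger tips sit 38 mm behind the reported TCP. I'll lower to tip z≈20 and push.

```bash
python3 -m handwheel '[[0,-0.004,0.05,0,0,0,0.3],[0,-0.004,0.09,0,0,0,0.3],[0,-0.004,0.108,0,0,0,0.3],[0,-0.004,0.11,0,0,0,0.3],[0.008,-0.004,0.11,0,0,0,0.3],[0.016,-0.004,0.11,0,0,0,0.3],[0.023,-0.004,0.11,0,0,0,0.3],[0.029,-0.004,0.11,0,0,0,0.3],[0.035,-0.006,0.11,0,0,0,0.3],[0.04,-0.008,0.11,0,0,0,0.3]]'
python3 - <<'E'
from h import *
im,P,T,W=stopT()
z=P[...,2]
m=(abs(z-68)<3)&(abs(W-220)<68)&(abs(T-5)<66); q=P[m]; (x,y),r=cv2.minEnclosingCircle(q[:,:2].astype(np.float32)); e=np.array([x-568.7,y-.6]); print(r,"t,w",e@[.9965,-.0838],e@[.0838,.9965])
E
```

```text
clock: 11.12
position: [603.4, 274.8, -14.7]
ee_rot: [-0.679, 0.734, -0.0, 0.001]
contact_force: [-1.2, 3.9, 4.1]
gripper_width: 55.7
grasp_force: 2.6
leaf 0  tcp t,w 11.80775560235219 275.36549817122585
63.762596130371094 t,w 10.758398502807571 233.64574599517823
```

Run:
```python
from h import *
s=read_state(); print(s["contact_force"],s["position"],s["wrist_torque"])
im,P=cloud("wrist"); im2,Q=cloud("scene")
cv2.imwrite("pics/v4.png",np.hstack([cv2.resize(im2[120:260,110:300],(570,420)),cv2.copyMakeBorder(cv2.resize(im,(230,172)),0,248,0,0,0)]))
```

```text
[-0.579999    2.7258239   3.55669415] [603.5422915  274.00737993 -14.8321037 ] [ 0.9132695   0.18105554 -0.02668882]
```

View pics/v4.png

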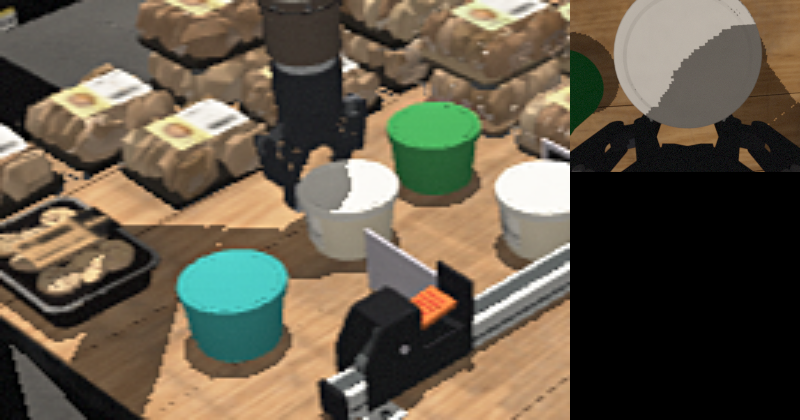

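The left half shows the tub upright with the fingers behind it. The right half shows the tub centred between the fingertips. I'll keep pushing on the diagonal.

```bash
python3 -m handwheel '[[0.008,-0.003,-0.002,0,0,0,0.3],[0.016,-0.006,-0.002,0,0,0,0.3],[0.024,-0.01,-0.002,0,0,0,0.3],[0.032,-0.013,-0.002,0,0,0,0.3],[0.04,-0.016,-0.002,0,0,0,0.3],[0.048,-0.019,-0.002,0,0,0,0.3],[0.056,-0.022,-0.002,0,0,0,0.3],[0.064,-0.025,-0.002,0,0,0,0.3],[0.072,-0.028,-0.002,0,0,0,0.3],[0.078,-0.03,-0.002,0,0,0,0.3]]'
cat > m.py <<'E'
from h import *
from scipy.optimize import least_squares
def tub(P,T,W,t,w):
    z=P[...,2]; m=(abs(z-68)<3)&(np.hypot(T-t,W-w)<62)
    # finger side excluded: fit the rim of the hull
    h=cv2.convexHull(np.stack([T[m],W[m]],1).astype(np.float32))[:,0]
    f=least_squares(lambda p:np.hypot(h[:,0]-p[0],h[:,1]-p[1])-52.5,[t,w],loss="soft_l1"); print("tub",m.sum(),f.x.round(1))
E
python3 - <<'E'
from m import *
im,P,T,W=stopT(); tub(P,T,W,42,140); tub(P,T,W,159,71)
print(read_state()["contact_force"])
E
```

```text
clock: 12.52
position: [626.7, 193.4, -13.5]
ee_rot: [-0.679, 0.734, -0.0, 0.0]
contact_force: [-0.1, 1.3, -2.1]
gripper_width: 55.2
grasp_force: 0.8
leaf 1614 [-32.849152   -31.35209905 -30.32721547] tcp t,w 41.751815774811156 196.3285642557687
tub 71943 [ 40.7 141.9]
tub 1010 [159.8  76.1]
[0.92218818 0.41897982 0.52413042]
```

```bash
python3 -m handwheel '[[0.008,0,0,0,0,0,0.3],[0.016,0,0,0,0,0,0.3],[0.024,0,0,0,0,0,0.3],[0.032,0,0,0,0,0,0.3],[0.04,0,0,0,0,0,0.3],[0.048,0,0,0,0,0,0.3],[0.055,0,0,0,0,0,0.3],[0.061,0,0,0,0,0,0.3],[0.066,0,0,0,0,0,0.3],[0.069,0,0,0,0,0,0.3]]'
python3 -m handwheel '[[0.002,0,0,0,0,0,0.3],[0.003,0,0,0,0,0,0.3],[0.003,0,0,0,0,0,0.3]]'
python3 - <<'E'
from m import *
im,P,T,W=stopT(); tub(P,T,W,42,71); tub(P,T,W,159,71)
print(read_state()["contact_force"])
E
```

```text
clock: 13.82
position: [621.2, 124.9, -13.4]
ee_rot: [-0.679, 0.734, -0.0, 0.0]
contact_force: [0.9, 2.3, 0.6]
gripper_width: 55.4
grasp_force: 1.2
clock: 14.2
position: [621.1, 123.0, -13.4]
ee_rot: [-0.679, 0.734, 0.0, 0.001]
contact_force: [-0.0, 5.1, 1.3]
gripper_width: 55.5
grasp_force: 2.2
leaf 4824 [-34.7098391  -30.99191048  84.410107  ] tcp t,w 41.982595994111755 126.36523282574586
tub 71813 [40.7 71.4]
tub 13366 [156.7  72.3]
[0.40373931 4.95124492 1.03610113]
```

The tub sits against the bar (t 40.7, w 71.4, with the push force rising). Now I'll retreat, lift, close, turn back and go behind the leaf.

```bash
python3 -m handwheel '[[-0.03,0,0,0,0,0,0.3],[-0.06,0,-0.02,0,0,0,0.3],[-0.06,0,-0.07,0,0,0,0.3],[-0.06,0,-0.115,0,0,0,0.3],[0,0.06,-0.115,0,0,-0.4,-1],[0.05,0.102,-0.115,0,0,-0.9,-1],[0.05,0.102,-0.115,0,0,-1.571,-1],[0.05,0.102,-0.115,0,0,-1.571,-1],[0.05,0.102,-0.115,0,0,-1.571,-1],[0.05,0.102,-0.115,0,0,-1.571,-1]]'
python3 -m handwheel '[[0,0,0,0,0,-0.46,-1],[0,0,0,0,0,-0.46,-1],[0,0,0,0,0,-0.46,-1]]'
python3 - <<'E'
from m import *
im,P,T,W=stopT(); tub(P,T,W,41,71); tub(P,T,W,159,71); print(R.from_quat(read_state()["ee_rot"]).as_matrix()[:,0])
E
```

```text
clock: 15.5
position: [514.0, 79.0, 101.0]
ee_rot: [0.967, -0.257, -0.001, 0.001]
contact_force: [-0.7, 0.3, 0.0]
gripper_width: 0.1
grasp_force: 0.0
clock: 15.88
position: [514.1, 79.1, 100.9]
ee_rot: [1.0, -0.031, -0.001, 0.001]
contact_force: [0.2, 0.2, -0.4]
gripper_width: 0.4
grasp_force: 0.0
leaf 614 [-35.82557737 -33.21896736 -31.28378331] tcp t,w -60.99196630225605 73.67119943801906
tub 16127 [40.4 70.7]Traceback (most recent call last):
  File "<stdin>", line 2, in <module>
  File "m.py", line 6, in tub
    h=cv2.convexHull(np.stack([T[m],W[m]],1).astype(np.float32))[:,0]
      ~~~~~~~~~~~~~~~~~~~~~~~~~~~~~~~~~~~~~~~~~~~~~~~~~~~~~~~~~~^^^^^
TypeError: 'NoneType' object is not subscriptable
```

```bash
python3 -m handwheel '[[0,0,0.05,0,0,0.022,-1],[0,0,0.09,0,0,0.022,-1],[0,0,0.1,0,0,0.022,-1],[0,0,0.1,0,0,0.022,-1]]'
python3 -m handwheel '[[0.006,0,0,0,0,0,-1],[0.012,0,0,0,0,0,-1],[0.017,0,0,0,0,0,-1],[0.022,0,0,0,0,0,-1],[0.027,0,0,0,0,0,-1],[0.032,0,0,0,0,0,-1],[0.036,0,0,0,0,0,-1],[0.039,0,0,0,0,0,-1],[0.042,0,0,0,0,0,-1],[0.042,0,0,0,0,0,-1]]'
python3 - <<'E'
from m import *
im,P,T,W=stopT(); tub(P,T,W,54,71); tub(P,T,W,159,71)
E
```

```text
clock: 16.42
position: [515.2, 79.9, 1.4]
ee_rot: [0.999, -0.043, -0.0, 0.001]
contact_force: [0.9, 0.1, 0.6]
gripper_width: -0.3
grasp_force: 0.0
clock: 17.68
position: [556.6, 76.4, 1.4]
ee_rot: [0.999, -0.043, -0.001, 0.0]
contact_force: [-4.9, -0.3, 3.2]
gripper_width: -0.2
grasp_force: 2.5
leaf 2140 [-7.70816808 -4.69113658 -3.26677374] tcp t,w -18.459015406169733 74.52917832455317
tub 54551 [46.7 70.8]Traceback (most recent call last):
  File "<stdin>", line 2, in <module>
  File "m.py", line 6, in tub
    h=cv2.convexHull(np.stack([T[m],W[m]],1).astype(np.float32))[:,0]
      ~~~~~~~~~~~~~~~~~~~~~~~~~~~~~~~~~~~~~~~~~~~~~~~~~~~~~~~~~~^^^^^
TypeError: 'NoneType' object is not subscriptable
```

```bash
for i in 1; do python3 -m handwheel '[[0.002,0,0,0,0,0,-1],[0.004,0,0,0,0,0,-1],[0.004,0,0,0,0,0,-1]]'; done; python3 -m handwheel '[[0.001,0,0,0,0,0,-1],[0.002,0,0,0,0,0,-1],[0.002,0,0,0,0,0,-1]]'; python3 -m handwheel '[[0.001,0,0,0,0,0,-1],[0.0015,0,0,0,0,0,-1],[0.0015,0,0,0,0,0,-1]]'
```

```text
clock: 18.1
position: [559.6, 76.1, 1.3]
ee_rot: [0.999, -0.043, -0.002, 0.0]
contact_force: [-6.4, 1.9, 5.0]
gripper_width: -0.1
grasp_force: 3.7
clock: 18.48
position: [561.0, 76.0, 1.3]
ee_rot: [0.999, -0.043, -0.002, 0.0]
contact_force: [-8.2, 2.9, 5.7]
gripper_width: -0.2
grasp_force: 4.5
clock: 18.85
position: [562.7, 75.8, 1.3]
ee_rot: [0.999, -0.043, -0.002, 0.0]
contact_force: [-8.2, 2.4, 6.6]
gripper_width: 0.1
grasp_force: 4.2
```

```bash
python3 -m handwheel '[[0.001,0,0,0,0,0,-1],[0.002,0,0,0,0,0,-1],[0.002,0,0,0,0,0,-1]]'; python3 -m handwheel '[[0.001,0,0,0,0,0,-1],[0.002,0,0,0,0,0,-1],[0.002,0,0,0,0,0,-1]]'
python3 - <<'E'
from m import *
im,P,T,W=stopT()
im,P,T,W=stopT("scene")
z=P[...,2]
for c in((57,71),(159,71)): tub(P,T,W,*c)
E
```

```text
clock: 19.23
position: [562.7, 75.6, 1.2]
ee_rot: [0.999, -0.043, -0.004, 0.001]
contact_force: [-12.6, 5.6, 8.8]
gripper_width: -0.2
grasp_force: 6.6
clock: 19.6
position: [562.5, 75.6, 1.2]
ee_rot: [0.999, -0.044, -0.006, 0.001]
contact_force: [-18.6, 7.9, 13.3]
gripper_width: -0.2
grasp_force: 9.5
leaf 2146 [-1.13931645  1.88870252  3.23807913] tcp t,w -12.38759213000597 74.2173833368515
leaf 19 [55.93186022 75.0208084  84.55934657] tcp t,w -12.448384025506101 74.19756458751611
tub 341 [56.1 68.9]
tub 448 [160.9  72.4]
```

It stalls at t where the face ≈4 (expected 4.5), with the force rising to 18 N, so the row is snug. I'll back off, lift, move clear and check.

```bash
python3 -m handwheel '[[-0.01,0,0,0,0,0,-1],[-0.03,0,0,0,0,0,-1],[-0.04,0,-0.03,0,0,0,-1],[-0.04,0,-0.09,0,0,0,-1],[-0.04,0,-0.15,0,0,0,-1],[-0.04,-0.06,-0.18,0,0,0,-1],[-0.05,-0.12,-0.2,0,0,0,-1],[-0.05,-0.18,-0.2,0,0,0,-1],[-0.05,-0.24,-0.2,0,0,0,-1],[-0.05,-0.3,-0.2,0,0,0,-1]]'
python3 -m handwheel '[[0,-0.06,0,0,0,0,-1],[0,-0.1,0,0,0,0,-1],[0,-0.1,0,0,0,0,-1]]'
python3 - <<'E'
from m import *
im,P,T,W=stopT("top")
for c in((57,71),(159,71)): tub(P,T,W,*c)
cv2.imwrite("pics/t5.png",cv2.resize(im[110:330,100:440],None,fx=2.2,fy=2.2))
E
```

```text
clock: 20.95
position: [545.8, 381.5, 201.9]
ee_rot: [0.999, -0.043, 0.001, -0.001]
contact_force: [0.4, -0.1, 0.9]
gripper_width: -0.3
grasp_force: 0.0
clock: 21.32
position: [553.5, 481.7, 199.3]
ee_rot: [0.999, -0.042, 0.0, -0.0]
contact_force: [-0.6, 0.4, -0.1]
gripper_width: 0.2
grasp_force: 0.0
leaf 102 [-1.96369545 33.77616429 85.37403926] tcp t,w -55.1818409332781 476.3057751704118
tub 961 [56.5 69.5]
tub 956 [162.   71.4]
```

View pics/t5.png

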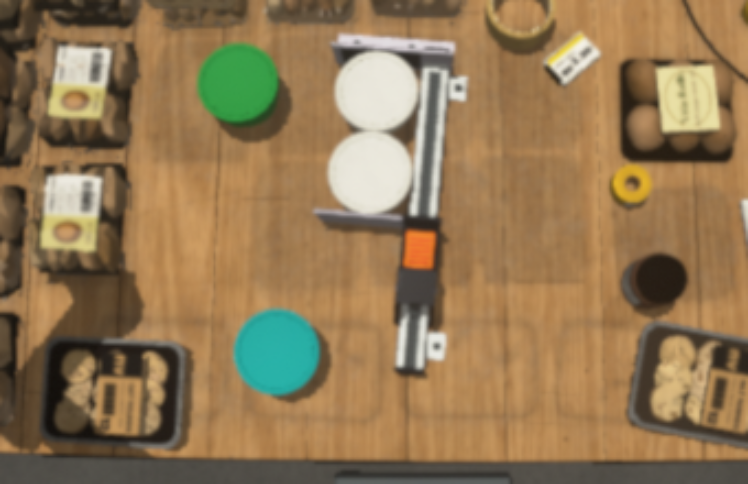

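The picture shows both tubs, at (370,173) and (376,90), in line between the leaf at row 217 and the end plate at row 45. Their centres are 105.5 mm apart at w≈70–71. The bystanders haven't moved.

```bash
python3 -c "
from bench import *; print(job_done())"
```

```text
the job is handed in; nothing more can be done
None
```

The spare tub is in the row against the bar, in line with the first tub, and the stop is pushed up snug behind both. I handed the job in after about 21 s of the 72 s allowed; the hand-in returned no verdict.

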